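Fix the storm maquettes with spray on the extraction grille

TASK

Stand all the storm maquettes upright on the extraction grille, then pull the extractor's knob out to its detent, and only then press the fixative can's nozzle cap right down and let it spring up again. Next push the knob fully home, and after that move all the maquettes onto the drying rack, standing upright. Never press the nozzle while the extractor knob is in, and leave the brush pot, the tape and the sponge where they are.

Things in the scene. Friction and masses are not known exactly. Their poses are not given: they have to be found in the camera images.
- twister1: storm maquette (one of up to four alike, some may be absent): a round wooden plinth 60 mm across and 14 mm thick, carrying a pale plaster funnel that is 29 mm across just above the plinth and widens smoothly to 38 mm at its top, 90 mm above the underside (35 mm across near 65 mm height). About 0.25 kg. Origin at the centre of the underside, z up the funnel. At the start it stands on the painting board.
- twister2: storm maquette (one of up to four alike, some may be absent): a round wooden plinth 60 mm across and 14 mm thick, carrying a pale plaster funnel that is 29 mm across just above the plinth and widens smoothly to 38 mm at its top, 90 mm above the underside (35 mm across near 65 mm height). About 0.25 kg. Origin at the centre of the underside, z up the funnel. At the start it stands on the painting board.
- twister3: storm maquette (one of up to four alike, some may be absent): a round wooden plinth 60 mm across and 14 mm thick, carrying a pale plaster funnel that is 29 mm across just above the plinth and widens smoothly to 38 mm at its top, 90 mm above the underside (35 mm across near 65 mm height). About 0.25 kg. Origin at the centre of the underside, z up the funnel. At the start it stands on the painting board.
- twister4: storm maquette (one of up to four alike, some may be absent): a round wooden plinth 60 mm across and 14 mm thick, carrying a pale plaster funnel that is 29 mm across just above the plinth and widens smoothly to 38 mm at its top, 90 mm above the underside (35 mm across near 65 mm height). About 0.25 kg. Origin at the centre of the underside, z up the funnel. At the start it stands on the painting board.
- grille: extraction grille: slotted aluminium plate 200 mm (its x) by 240 mm (its y), fixed, flat top 8 mm above the table; origin at the centre of its underside, at table height
- rack: drying rack: low dark wire rack 200 mm (its x) by 220 mm (its y), fixed, flat top 8 mm above the table; origin at the centre of its underside, at table height. It may be left or right of the grille, the painting board on the other side
- board: painting board: brown hardboard 220 mm (x) by 230 mm (y), 6 mm thick, fixed, where the maquettes stand at the start; origin at the centre of its underside
- control: extractor control box: grey box 70 (x) by 100 (y) by 90 mm high, fixed behind the grille, beside the can (either may be the left one); origin at the centre of its underside. Its front face looks along its own -x, roughly to the robot, and carries the pull knob, axis level, 66 mm above the table
- fan_knob_grip (a point): centre of the black pull knob's head: a cylinder 32 mm across and 20 mm long, on a 10 mm shaft, axis along x; with the knob home the head stands 15 to 35 mm in front of the control box face. The point moves with the knob; its -x is the pull direction
- fan_knob (a joint): travel of the pull knob (m): 0 fully home (extractor off), 0.024 fully out at its detent (on). An over-centre spring pushes it to the nearer end with about 5 N at either end, falling to nothing in the middle at 0.012, so it stays at either end by itself
- can: fixative spray can: 52 mm across, upright, fixed in a bracket with a 90 mm square foot; origin at the centre of the foot's underside; its spray side looks along its -x
- nozzle_top (a point): centre of the top of the can's white nozzle cap (28 mm across, 20 mm tall), 177 mm above the table when up; moves with the cap
- nozzle (a joint): how far the nozzle cap is pressed down (m): 0 up, 0.006 right down. Sprung: about 3 N starts it, 8 N takes it right down, it returns when let go
- brush_pot: bystander: green pot with brushes, 72 mm across, 90 mm tall, brushes to 190 mm, loose; origin under its centre
- tape_roll: bystander: blue roll of masking tape lying flat, 90 mm across, 25 mm tall, loose; origin under its centre
- sponge: bystander: round yellow sponge 80 mm across, 32 mm tall, loose; origin under its centre

How it is judged:
By the outcome, as a careful person would: the job done as asked, in the order asked, and still so for the second after the job is handed in, with the robot touching nothing.
Of twister1, twister2, twister3, twister4 only 2 to 4 are there at a start; the rules pass over those that are not, and their reading is None.
At some moment in a run one of twister1, twister2, twister3, twister4 may be knocked a few centimetres aside while the robot is not near it.
Once in a run the grip may slacken for a moment while it holds something.
It also fails if it takes over 210 s, if anything falls off the work surface, if the arm or the gripper's body presses on something with over 40 N, if the wrist force passes 120 N, or if a joint passes its speed limit or range.

ROBOT

A 6-joint arm with a two-finger parallel gripper is mounted at the origin on the work surface. World frame = base frame: x ahead of the robot, y to its left, z up, the work surface at z = 0. Lengths are in m, angles in rad, forces in N, time in s.
With the tool pointing down it reaches from about 0.375 to 0.9 m from the base axis. Payload 3.1 kg.
Tool frame: the origin (TCP) lies at the centre of the arm's flange, where the gripper is bolted on; the fingertips stand 182 mm ahead of it and the grasp point (between the pads) lies 164 mm ahead of it; z points along the fingers, y is the line along which they close (so a half turn about z gives the same grasp; the last joint's range is limited). The gripper opens to 87 mm and grips with 3 to 60 N. Pads are 19 mm wide; open, the fingers measure 117 mm over their backs; the gripper's body (75 mm by 190 mm) begins 51 mm behind the grasp point.
Start: joints at [1.115, 0.527, 1.433, -0, 1.181, -0.178], TCP at [0.171, 0.601, 0.405] pointing down, gripper open.
Joint ranges: [-3.08, 3.08], [-0.75, 2.2], [0.22, 2.44], [-1.43, 4.57], [0, 2.65], [-2.85, 2.85]. Speed limits (rad/s): [2.79, 2.79, 3.14, 3.14, 3.14, 3.14].

INTERFACE

Orientations are given as a unit quaternion [x, y, z, w].
In Python, from rig import * gives the robot as it stands.
- The arm moves only by the tool move_arm, never from a script. Its argument "commands" is a list that holds one entry, the list of rows, each a list of 6 numbers: the shift along the tool's x, y, z in units of 40 mm (1.0 is 40 mm), then the turn, a rotation vector about the tool's x, y, z in rad. A call has 1 to 12 rows; each row is the pose to reach, as a shift and turn from the pose commanded when the call began, along the tool's axes at that moment; what a row does not reach only later rows make up. A row lasts 1/8 s, in which the tool goes at most 62.5 mm and 10.7 degrees, less where a joint would pass 70% of its speed; a pose out of reach is approached as far as the arm can. A call with a gripper value outside its range is refused whole. "claw" is the closure, from -1 (fully open) to 1 (shut), so that 0 is half open, set as the call begins (left out, the last holds). The fingers move at their own pace and stop on an object; "squeeze" is the grip in N (left out, the last holds). Time passes only in rows, so rows that repeat a pose let the fingers close. It gives the time, the measured TCP pose, the force, the opening and the grip force at its end, in the units of the state.
- get_obs(): the state, without advancing time (a new reading comes with each control period).
- camera(name): name is "scene" or "side" or "wrist"; returns a dict with "pixels" (420x560x3 uint8, blue, green, red), "range_z" (420x560 float32, m along the optical axis (not along the pixel's ray), 0 where there is no reading), "camera_matrix" (3x3 intrinsics, pixels), "D" ([k1, k2, p1, p2, k3] as OpenCV has them; the pictures are not rectified), "extrinsics" (4x4, takes a point from world to camera coordinates). Camera axes: x right, y up, looking along -z (the intrinsics and any distortion apply to the point x, -y, -z); pixel columns grow to the right and rows downward; lengths in m; the calibration is good to about 2 mm. A picture is of the moment at which its call begins.
- hand_in(): hands the job in; it is judged then, once.
The state is a dict: "time": time; "q": joint angles; "joint_velocities": joint speeds; "joint_torque": joint torques, N m; "position": TCP position; "tool_rot": TCP orientation; "ft_force": force on the tool from outside, world axes, zero at the start; "moment": the same for the moment, N m; "grip_width": finger opening in m; "grip_force": force on a finger pad.
Only numpy, scipy, OpenCV 4.12 (cv2) and the standard library are available. Lean on these libraries where they do the work, as an engineer would, in place of code of your own. Each camera call takes 0.05 s, during which the arm holds its last target. There are 200 camera calls.

## Working session

There is one attempt and no reset: what is moved stays moved. The work goes in short steps, Python scripts to look and compute and a tool call to move; the robot and the scene stay as the last step left them, time stands still between calls to the robot, and variables do not carry over. Pictures are saved under pics/ and viewed, at most 14 in all, crops included, and the job is handed in when it is done.

Besides the shell and the picture viewer there is one more tool, called after "Request:" by a JSON object that holds its "name" and its "arguments", one argument or row to a line. move_arm: Moves the arm, as the interface text tells. Its arguments: {"type":"object","properties":{"commands":{"type":"array","items":{"type":"array","items":{"type":"array","items":{"type":"number"}}}},"claw":{"type":"number"},"squeeze":{"type":"number"}},"required":["commands"]}

```bash
ls; mkdir -p pics
python3 - <<'E'
from rig import *
import cv2
o=get_obs();print(o)
for n in ("scene","side"):
    c=camera(n);cv2.imwrite(f"pics/{n}0.png",c["pixels"]);print(c["camera_matrix"],c["D"],c["extrinsics"])
E
```

```text
pics
{'time': 0.0, 'q': array([ 1.11448387e+00,  5.28490177e-01,  1.43389325e+00, -2.85870582e-05,
        1.18135004e+00, -1.78492753e-01]), 'joint_velocities': array([ 0.00052895,  0.00014758,  0.0006035 , -0.00045818,  0.00114714,
        0.0009301 ]), 'joint_torque': array([ 7.97938246e-04, -4.40037882e+01, -1.76595819e+01,  6.33594836e-02,
        5.82655391e-02, -1.84570040e-04]), 'position': array([0.1712337 , 0.60073957, 0.40375932]), 'tool_rot': array([ 1.38458081e-01,  9.90367716e-01, -1.02105956e-03, -3.21515164e-04]), 'ft_force': array([-0.16554737,  0.50773592,  0.53261992]), 'moment': array([-0.00755228,  0.00187147,  0.04630109]), 'grip_force': 0.0, 'grip_width': 0.08711796715889139}
[[522.75476789   0.         281.09123694]
 [  0.         522.75476789 207.22650625]
 [  0.           0.           1.        ]] [0.01316548 0.         0.         0.         0.        ] [[ 0.79817187  0.60239512  0.00646448 -0.46885266]
 [-0.47536287  0.62319016  0.62101865  0.20546163]
 [ 0.37007    -0.49875259  0.78376913 -1.50837245]
 [ 0.          0.          0.          1.        ]]
[[490.64742185   0.         278.52235079]
 [  0.         490.64742185 218.41698138]
 [  0.           0.           1.        ]] [-0.17649138  0.          0.          0.          0.        ] [[ 0.70716067 -0.70682775 -0.01784145 -0.42697323]
 [ 0.5421086   0.525819    0.65546368 -0.40724712]
 [-0.45391854 -0.47319014  0.75501592 -0.95497557]
 [ 0.          0.          0.          1.        ]]
```

View pics/scene0.png

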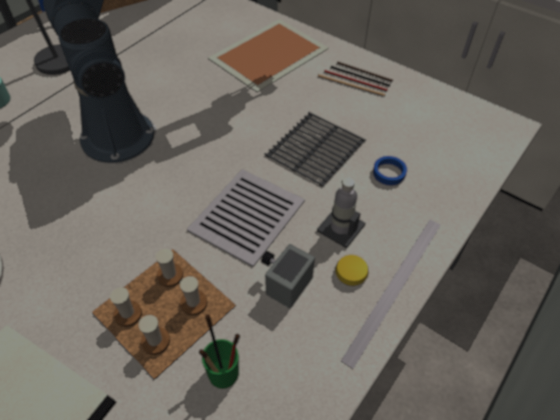

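View pics/side0.png

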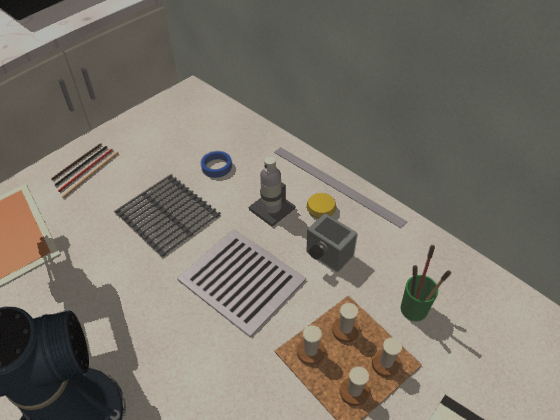

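Both views show four maquettes on the brown board: scene about (167,267), (190,293), (122,305), (150,330). The grille is at (247,215), the rack at (316,147), the control box at (290,275) with its knob at (267,258), and the can at (344,210).

```bash
cat > h.py <<'E'
from rig import *
import numpy as np, cv2
from scipy.spatial.transform import Rotation as R
def rays(c,uv):
    n=cv2.undistortPoints(np.float64(uv).reshape(-1,1,2),c["camera_matrix"],c["D"]).reshape(-1,2)
    return np.c_[n[:,0],-n[:,1],-np.ones(len(n))]
def cloud(c):
    h,w=c["range_z"].shape
    vu=np.mgrid[0:h,0:w]; uv=np.c_[vu[1].ravel(),vu[0].ravel()]
    P=rays(c,uv)*c["range_z"].reshape(-1,1)
    E=c["extrinsics"]; P=(P-E[:3,3])@E[:3,:3]
    P[c["range_z"].ravel()==0]=np.nan
    return P.reshape(h,w,3)
def onplane(c,uv,z):
    E=c["extrinsics"]; d=rays(c,uv)@E[:3,:3]; o=-E[:3,:3].T@E[:3,3]
    return o+d*((z-o[2])/d[:,2:])
def proj(c,X):
    E=c["extrinsics"]; p=np.atleast_2d(X)@E[:3,:3].T+E[:3,3]
    return cv2.projectPoints(p*[1,-1,-1],np.zeros(3),np.zeros(3),c["camera_matrix"],c["D"])[0].reshape(-1,2)
def comps(mask,amin):
    n,l,s,ce=cv2.connectedComponentsWithStats(mask.astype(np.uint8))
    return [(l==i) for i in range(1,n) if s[i,4]>=amin]
E
python3 - <<'E'
from h import *
np.set_printoptions(precision=4,suppress=True)
for n in ("scene","side"):
    c=camera(n);P=cloud(c);hsv=cv2.cvtColor(c["pixels"],cv2.COLOR_BGR2HSV);z=P[...,2]
    inr=(P[...,0]>.2)&(P[...,0]<1.1)&(abs(P[...,1])<.7)
    flat=inr&(abs(z)<.004);print(n,"table z",np.median(z[inr&(abs(z)<.02)]))
    for nm,m in (("hi",inr&(z>.03)),("top",inr&(z>.087)&(z<.102))):
        for k in comps(m,25):
            q=P[k];lo,hi=np.percentile(q,[2,98],axis=0)
            v,u=np.nonzero(k);print(nm,(u.mean().round(),v.mean().round()),k.sum(),"min",lo,"max",hi,"hsv",np.median(hsv[k],axis=0))
E
```

```text
scene table z 0.0006081499959446801
hi (np.float64(346.0), np.float64(207.0)) 1115 min [0.6698 0.0843 0.0331] max [0.728  0.1248 0.1776] hsv [23. 13. 67.]
hi (np.float64(288.0), np.float64(272.0)) 2029 min [ 0.6244 -0.1497  0.0339] max [ 0.7232 -0.0526  0.094 ] hsv [45.  7. 57.]
hi (np.float64(166.0), np.float64(262.0)) 434 min [ 0.4366 -0.2654  0.032 ] max [ 0.4714 -0.2322  0.0979] hsv [ 20.   38.  101.5]
hi (np.float64(353.0), np.float64(267.0)) 123 min [ 0.7599 -0.0054  0.0301] max [0.8039 0.0369 0.0348] hsv [ 25. 181. 143.]
hi (np.float64(191.0), np.float64(290.0)) 409 min [ 0.5303 -0.2837  0.0326] max [ 0.563  -0.2511  0.0985] hsv [ 21.  38. 120.]
hi (np.float64(121.0), np.float64(301.0)) 439 min [ 0.4317 -0.3907  0.0343] max [ 0.4655 -0.3583  0.0983] hsv [ 22.  36. 126.]
hi (np.float64(150.0), np.float64(329.0)) 459 min [ 0.5256 -0.3991  0.0323] max [ 0.5594 -0.3664  0.0984] hsv [ 21.  38. 130.]
hi (np.float64(220.0), np.float64(356.0)) 1327 min [ 0.6663 -0.3838  0.0327] max [ 0.735  -0.3133  0.1887] hsv [ 65. 139.  48.]
top (np.float64(344.0), np.float64(211.0)) 86 min [0.6727
[... 2304 characters left out ...]
  0.0871] max [ 0.7351 -0.3189  0.1015] hsv [ 57. 109.  82.]
top (np.float64(419.0), np.float64(294.0)) 119 min [ 0.6635 -0.3791  0.0872] max [ 0.7159 -0.3109  0.0941] hsv [ 62. 114.  97.]
top (np.float64(348.0), np.float64(311.0)) 251 min [ 0.5267 -0.2837  0.0882] max [ 0.5613 -0.2494  0.0988] hsv [ 23.  42. 178.]
top (np.float64(312.0), np.float64(334.0)) 262 min [ 0.4362 -0.2651  0.0892] max [ 0.4702 -0.2312  0.0977] hsv [ 23.  41. 178.]
top (np.float64(392.0), np.float64(346.0)) 273 min [ 0.524  -0.3983  0.0893] max [ 0.559  -0.3651  0.0983] hsv [ 23.  42. 178.]
top (np.float64(358.0), np.float64(376.0)) 301 min [ 0.4313 -0.3896  0.0899] max [ 0.4657 -0.3564  0.0985] hsv [ 23.  42. 177.]
```

Run:
```python
from h import *
np.set_printoptions(precision=4,suppress=True)
def rect(q):
    (c,s,a)=cv2.minAreaRect(np.float32(q[:,:2]*1000));return np.round(c,1),np.round(s,1),round(a,1)
for n in ("scene","side"):
    c=camera(n);P=cloud(c);z=P[...,2];x=P[...,0];y=P[...,1]
    hsv=cv2.cvtColor(c["pixels"],cv2.COLOR_BGR2HSV)
    m=(z>.0045)&(z<.013)&(x>.25)&(x<.68)&(y>-.5)&(y<.5)
    m=cv2.morphologyEx(m.astype(np.uint8),cv2.MORPH_CLOSE,np.ones((5,5)));m=cv2.morphologyEx(m,cv2.MORPH_OPEN,np.ones((3,3)))>0
    for k in comps(m,800):
        q=P[k];q=q[(q[:,2]>.004)&(q[:,2]<.014)];print(n,"flat",rect(q),"z",np.median(q[:,2]),len(q))
    t=(z>.170)&(z<.183)&(x>.66)&(x<.75)&(y>.05)&(y<.15)
    q=P[t];print("nozzle",rect(q),q.mean(0),len(q))
    t=(z>.086)&(z<.096)&(x>.62)&(x<.75)&(y>-.2)&(y<0)
    print("box",rect(P[t]),np.median(P[t][:,2]))
    t=(z>.045)&(z<.084)&(x>.58)&(x<.648)&(y>-.16)&(y<-.04)
    for k in comps(t,15):
        q=P[k];print("knob",q.min(0),q.max(0),np.median(q,0),rect(q),len(q))
```

```text
scene flat (array([477.2, 304.8]), array([231.9, 216.6]), 87.9) z 0.006893176922604436 1835
scene flat (array([479.2,   7.1]), array([220.4, 257.1]), 3.6) z 0.007836151507652083 5678
scene flat (array([ 498.5, -314.2]), array([243.2, 232.9]), 85.3) z 0.006652941529175368 5485
nozzle (array([689.9, 112.1]), array([26.3, 28.1]), 63.1) [0.6908 0.1105 0.1756] 108
box (array([686.6, -98.8]), array([ 70.3, 101.9]), 4.0) 0.09040894780849647
knob [ 0.6168 -0.1195  0.0518] [ 0.6444 -0.0875  0.0839] [ 0.6308 -0.1063  0.0764] (array([ 630.7, -103.7]), array([27.4, 31.7]), 7.1) 157
side flat (array([490. , 307.6]), array([225.8, 235.4]), 1.4) z 0.00727453507552887 2359
side flat (array([488.4,  -0.5]), array([227.9, 250.7]), 4.7) z 0.008178967480149079 6885
side flat (array([ 499.3, -312.1]), array([243.5, 221.8]), 84.0) z 0.006488283067124989 5914
nozzle (array([688.5, 112.1]), array([27.8, 26.8]), 67.0) [0.6874 0.1106 0.176 ] 93
box (array([684.7, -99.6]), array([ 72.1, 101.2]), 4.0) 0.09078111560173799
knob [ 0.6137 -0.119   0.0518] [ 0.6479 -0.0859  0.0839] [ 0.6225 -0.1049  0.0746] (array([ 631.9, -103.1]), array([36. , 30.2]), 7.3) 186
```

```bash
cat >> h.py <<'E'
def rel(p,yaw=0.0):
    "row from the current pose to TCP p, tool down, closing axis at yaw from world y"
    o=get_obs(); R0=R.from_quat(o["tool_rot"])
    T=R.from_matrix(np.array([[-np.cos(yaw),-np.sin(yaw),0],[-np.sin(yaw),np.cos(yaw),0],[0,0,-1]]))
    return np.r_[R0.inv().apply(np.array(p)-o["position"])/.04,(R0.inv()*T).as_rotvec()]
def tw():
    out=[]
    for n in ("scene","side"):
        c=camera(n);P=cloud(c);x,y,z=P[...,0],P[...,1],P[...,2];s=c["pixels"].min(2)
        m=(x>.3)&(x<.62)&(abs(y)<.5)&(z>.085)&(z<.106)
        for k in comps(m,60):
            q=P[k];lo,hi=np.percentile(q,[1,99],axis=0)
            print(n,"tw",((lo+hi)/2)[:2].round(4),"size",(hi-lo)[:2].round(3),"ztop",hi[2].round(4))
E
python3 - <<'E'
from h import *
np.set_printoptions(precision=3,suppress=True)
for n in ("scene","side"):
    c=camera(n);P=cloud(c);x,y=P[...,0],P[...,1]
    hsv=cv2.cvtColor(c["pixels"],cv2.COLOR_BGR2HSV)
    for nm,(yc,xc) in dict(grille=(0,.485),rack=(.306,.485)).items():
        roi=(abs(y-yc)<.145)&(abs(x-xc)<.125)
        if nm=="rack": m=roi&(hsv[...,2]<np.median(hsv[...,2][roi])*.8)
        else: m=roi&(hsv[...,1]<14)
        print(n,nm,"S,V pct",np.percentile(hsv[...,1][roi],[10,50,90]),np.percentile(hsv[...,2][roi],[10,50,90]))
        m=cv2.morphologyEx(m.astype(np.uint8),cv2.MORPH_OPEN,np.ones((2,2)));m=cv2.morphologyEx(m,cv2.MORPH_CLOSE,np.ones((9,9)))
        for k in comps(m>0,1500):
            v,u=np.nonzero(k);q=onplane(c,np.c_[u,v],.008)
            print(nm,[np.round(t,1) for t in cv2.minAreaRect(np.float32(q[:,:2]*1000))])
print(rel([.453,-.2483,.30]))
E
```

```text
scene grille S,V pct [ 9. 12. 25.] [ 64. 129. 143.]
grille [array([483.9,  -1. ]), array([201. , 240.7]), np.float64(5.0)]
scene rack S,V pct [ 8. 20. 25.] [ 56.  80. 143.]
rack [array([485.3, 297.8]), array([190.3, 219.1]), np.float64(0.2)]
side grille S,V pct [15. 18. 32.] [ 52. 167. 179.]
side rack S,V pct [14. 29. 33.] [ 64. 103. 179.]
rack [array([478.5, 296.1]), array([197.6, 223.1]), np.float64(0.8)]
[-12.594 -18.487   2.621  -0.     -0.     -0.278]
```

Run:
```python
from h import *
np.set_printoptions(precision=2,suppress=True)
for p in ([.40,.45,.404],[.5,.25,.404],[.5,0,.35]): print(rel(p))
```

```text
[-6.53 -2.06  0.02 -0.   -0.   -0.28]
[-10.31  -6.19   0.02  -0.    -0.    -0.28]
[-12.02 -12.2    1.37  -0.    -0.    -0.28]
```

Request:
{"name": "move_arm", "arguments": {
  "commands": [
    [[-2.2,-0.7,0,0,0,-0.09],[-4.4,-1.4,0,0,0,-0.18],[-6.53,-2.06,0,0,0,-0.278],[-7.8,-3.4,0,0,0,-0.278],[-9,-4.8,0,0,0,-0.278],[-10.3,-6.2,0.02,0,0,-0.278],[-10.7,-7.7,0.4,0,0,-0.278],[-11.2,-9.2,0.7,0,0,-0.278],[-11.6,-10.7,1,0,0,-0.278],[-12,-12.2,1.37,0,0,-0.278],[-12,-12.2,1.37,0,0,-0.278],[-12,-12.2,1.37,0,0,-0.278]]
  ],
  "claw": -1,
  "squeeze": 30
}}

```text
time: 1.9
position: [0.4993, -0.0024, 0.3498]
tool_rot: [0.001, 1.0, -0.0, 0.0]
ft_force: [0.7, -0.6, -0.2]
grip_width: 0.0874
grip_force: 0.0
```

Run:
```python
from h import *
np.set_printoptions(precision=2,suppress=True)
o=get_obs();print(o["position"].round(4),R.from_quat(o["tool_rot"]).as_matrix())
for p in ([.453,-.248,.33],[.453,-.248,.235]): print(rel(p))
```

```text
[ 0.5  -0.    0.35] [[-1.  0.  0.]
 [ 0.  1. -0.]
 [-0. -0. -1.]]
[ 1.15 -6.14  0.5  -0.    0.   -0.  ]
[ 1.15 -6.14  2.87 -0.    0.   -0.  ]
```

Request:
{"name": "move_arm", "arguments": {
  "commands": [
    [[0.3,-1.5,0.1,0,0,0],[0.6,-3.0,0.2,0,0,0],[0.9,-4.5,0.3,0,0,0],[1.15,-6.1,0.5,0,0,0],[1.15,-6.14,0.5,0,0,0],[1.15,-6.14,1.3,0,0,0],[1.15,-6.14,2.1,0,0,0],[1.15,-6.14,2.87,0,0,0],[1.15,-6.14,2.87,0,0,0],[1.15,-6.14,2.87,0,0,0]]
  ]
}}

```text
time: 3.15
position: [0.4537, -0.2451, 0.236]
tool_rot: [-0.001, 1.0, -0.0, 0.0]
ft_force: [1.0, -1.4, 0.8]
grip_width: 0.0872
grip_force: 0.0
```

Request:
{"name": "move_arm", "arguments": {
  "commands": [
    [[0,0,0,0,0,0],[0,0,0,0,0,0],[0,0,0,0,0,0],[0,0,0,0,0,0],[0,0,0,0,0,0],[0,0,0,0,0,0],[0,0,-0.3,0,0,0],[0,0,-0.6,0,0,0],[0,0,-0.6,0,0,0]]
  ],
  "claw": 1,
  "squeeze": 30
}}

```text
time: 4.28
position: [0.4535, -0.2458, 0.2604]
tool_rot: [-0.0, 1.0, -0.001, 0.001]
ft_force: [-0.2, -0.2, -1.9]
grip_width: 0.0359
grip_force: 30.0
```

Request:
{"name": "move_arm", "arguments": {
  "commands": [
    [[0.1,1.2,0,0,0,0],[0.2,2.5,0,0,0,0],[0.3,3.8,0,0,0,0],[0.4,5.1,0,0,0,0],[0.5,6.4,0,0,0,0],[0.5,7.47,0,0,0,0],[0.5,7.47,0,0,0,0],[0.5,7.47,0.25,0,0,0],[0.5,7.47,0.5,0,0,0],[0.5,7.47,0.54,0,0,0],[0.5,7.47,0.54,0,0,0]]
  ]
}}

```text
time: 5.65
position: [0.4334, 0.0524, 0.2372]
tool_rot: [0.001, 1.0, -0.0, -0.0]
ft_force: [-0.5, 0.4, -2.3]
grip_width: 0.0354
grip_force: 30.0
```

Request:
{"name": "move_arm", "arguments": {
  "commands": [
    [[0,0,0,0,0,0],[0,0,0,0,0,0],[0,0,0,0,0,0],[0,0,-0.8,0,0,0],[0,0,-1.6,0,0,0],[0,0,-2.4,0,0,0],[0,0,-2.4,0,0,0]]
  ],
  "claw": -1
}}

```text
time: 6.52
position: [0.4337, 0.0534, 0.3355]
tool_rot: [-0.0, 1.0, -0.0, 0.003]
ft_force: [0.7, -0.5, 0.4]
grip_width: 0.0864
grip_force: 0.0
```

Run:
```python
from h import *
tw()
```

```text
scene tw [0.4344 0.0496] size [0.037 0.036] ztop 0.1005
scene tw [ 0.5458 -0.267 ] size [0.035 0.035] ztop 0.0987
scene tw [ 0.4485 -0.3738] size [0.037 0.035] ztop 0.0993
scene tw [ 0.5422 -0.3826] size [0.035 0.035] ztop 0.0996
side tw [0.4307 0.0502] size [0.034 0.037] ztop 0.1005
side tw [ 0.5443 -0.2668] size [0.036 0.036] ztop 0.0991
side tw [ 0.5425 -0.3813] size [0.036 0.035] ztop 0.0988
side tw [ 0.4479 -0.3731] size [0.035 0.035] ztop 0.0985
```

Request:
{"name": "move_arm", "arguments": {
  "commands": [
    [[-0.4,-1.3,0,0,0,0],[-0.9,-2.6,0,0,0,0],[-1.4,-3.9,0,0,0,0],[-1.9,-5.2,0,0,0,0],[-2.3,-6.6,0,0,0,0],[-2.78,-7.95,0,0,0,0],[-2.78,-7.95,0,0,0,0],[-2.78,-7.95,0.8,0,0,0],[-2.78,-7.95,1.7,0,0,0],[-2.78,-7.95,2.5,0,0,0],[-2.78,-7.95,2.5,0,0,0]]
  ]
}}

```text
time: 8.0
position: [0.5426, -0.2627, 0.2298]
tool_rot: [-0.0, 1.0, 0.003, -0.004]
ft_force: [-0.4, -0.6, 0.0]
grip_width: 0.087
grip_force: 0.0
```

Request:
{"name": "move_arm", "arguments": {
  "commands": [
    [[0,0,0,0,0,0],[0,0,0,0,0,0],[0,0,0,0,0,0],[0,0,0,0,0,0],[0,0,0,0,0,0],[0,0,0,0,0,0],[0,0,-0.3,0,0,0],[0,0,-0.6,0,0,0],[0,0,-0.6,0,0,0]]
  ],
  "claw": 1
}}

```text
time: 9.12
position: [0.5448, -0.265, 0.259]
tool_rot: [-0.0, 1.0, -0.001, 0.001]
ft_force: [-0.3, -0.6, -2.6]
grip_width: 0.0357
grip_force: 30.0
```

Request:
{"name": "move_arm", "arguments": {
  "commands": [
    [[0.1,1.3,0,0,0,0],[0.2,2.6,0,0,0,0],[0.3,4.0,0,0,0,0],[0.4,5.4,0,0,0,0],[0.5,6.8,0,0,0,0],[0.52,8.2,0,0,0,0],[0.52,8.2,0,0,0,0],[0.52,8.2,0.25,0,0,0],[0.52,8.2,0.5,0,0,0],[0.52,8.2,0.53,0,0,0],[0.52,8.2,0.53,0,0,0]]
  ]
}}

```text
time: 10.5
position: [0.5235, 0.0624, 0.236]
tool_rot: [0.001, 1.0, -0.0, -0.001]
ft_force: [-0.4, -0.2, -3.5]
grip_width: 0.0358
grip_force: 30.0
```

Request:
{"name": "move_arm", "arguments": {
  "commands": [
    [[0,0,0,0,0,0],[0,0,0,0,0,0],[0,0,0,0,0,0],[0,0,-0.8,0,0,0],[0,0,-1.6,0,0,0],[0,0,-2.4,0,0,0],[0,0,-2.4,0,0,0]]
  ],
  "claw": -1
}}

```text
time: 11.38
position: [0.5243, 0.0634, 0.3349]
tool_rot: [-0.0, 1.0, -0.0, 0.003]
ft_force: [-0.2, 0.7, 0.1]
grip_width: 0.0864
grip_force: 0.0
```

Run:
```python
from h import *
tw()
```

```text
scene tw [0.434  0.0469] size [0.037 0.029] ztop 0.1005
scene tw [0.5241 0.0596] size [0.036 0.037] ztop 0.1007
scene tw [ 0.4486 -0.3738] size [0.036 0.035] ztop 0.099
scene tw [ 0.5724 -0.3878] size [0.035 0.035] ztop 0.0988
side tw [0.5229 0.0599] size [0.036 0.037] ztop 0.1005
side tw [0.4311 0.0493] size [0.035 0.036] ztop 0.1002
side tw [ 0.5729 -0.3881] size [0.037 0.035] ztop 0.0983
side tw [ 0.4482 -0.3733] size [0.036 0.035] ztop 0.0984
```

Request:
{"name": "move_arm", "arguments": {
  "commands": [
    [[0.2,-1.4,0,0,0,0],[0.5,-2.9,0,0,0,0],[0.8,-4.4,0,0,0,0],[1.0,-5.9,0,0,0,0],[1.3,-7.4,0,0,0,0],[1.6,-8.9,0,0,0,0],[1.9,-10.3,0,0,0,0],[1.9,-10.86,0,0,0,0],[1.9,-10.86,0.8,0,0,0],[1.9,-10.86,1.7,0,0,0],[1.9,-10.86,2.47,0,0,0],[1.9,-10.86,2.47,0,0,0]]
  ]
}}

```text
time: 12.98
position: [0.4469, -0.3692, 0.2303]
tool_rot: [-0.0, 1.0, 0.003, -0.003]
ft_force: [-0.1, 0.9, -0.1]
grip_width: 0.087
grip_force: 0.0
```

Request:
{"name": "move_arm", "arguments": {
  "commands": [
    [[0,0,0,0,0,0],[0,0,0,0,0,0],[0,0,0,0,0,0],[0,0,0,0,0,0],[0,0,0,0,0,0],[0,0,0,0,0,0],[0,0,-0.3,0,0,0],[0,0,-0.6,0,0,0],[0,0,-0.6,0,0,0]]
  ],
  "claw": 1
}}

```text
time: 14.1
position: [0.4479, -0.3715, 0.2589]
tool_rot: [-0.0, 1.0, -0.001, 0.001]
ft_force: [-0.5, 0.2, -3.1]
grip_width: 0.0359
grip_force: 30.0
```

Request:
{"name": "move_arm", "arguments": {
  "commands": [
    [[0.1,1.3,0,0,0,0],[0.1,2.6,0,0,0,0],[0.1,4.0,0,0,0,0],[0.1,5.3,0,0,0,0],[0.1,6.6,0,0,0,0],[0.1,7.79,0,0,0,0],[0.1,7.79,0,0,0,0],[0.1,7.79,0.25,0,0,0],[0.1,7.79,0.5,0,0,0],[0.1,7.79,0.53,0,0,0],[0.1,7.79,0.53,0,0,0]]
  ]
}}

```text
time: 15.48
position: [0.4436, -0.0603, 0.236]
tool_rot: [0.001, 1.0, 0.0, -0.0]
ft_force: [-0.2, -0.2, -1.7]
grip_width: 0.0357
grip_force: 30.0
```

Request:
{"name": "move_arm", "arguments": {
  "commands": [
    [[0,0,0,0,0,0],[0,0,0,0,0,0],[0,0,0,0,0,0],[0,0,-0.8,0,0,0],[0,0,-1.6,0,0,0],[0,0,-2.4,0,0,0],[0,0,-2.4,0,0,0]]
  ],
  "claw": -1
}}

```text
time: 16.35
position: [0.4441, -0.0596, 0.3344]
tool_rot: [-0.0, 1.0, -0.001, 0.003]
ft_force: [0.5, 0.1, -1.4]
grip_width: 0.0863
grip_force: 0.0
```

Run:
```python
from h import *
tw()
```

```text
scene tw [0.4335 0.05  ] size [0.036 0.036] ztop 0.1012
scene tw [0.5238 0.0608] size [0.036 0.038] ztop 0.1006
scene tw [ 0.4447 -0.0621] size [0.037 0.037] ztop 0.1013
scene tw [ 0.5723 -0.3878] size [0.036 0.035] ztop 0.0982
side tw [0.4312 0.05  ] size [0.036 0.036] ztop 0.0999
side tw [ 0.4428 -0.0629] size [0.035 0.036] ztop 0.1004
side tw [ 0.5729 -0.388 ] size [0.037 0.035] ztop 0.0989
```

Request:
{"name": "move_arm", "arguments": {
  "commands": [
    [[-0.5,-1.3,0,0,0,0],[-1.0,-2.6,0,0,0,0],[-1.5,-3.9,0,0,0,0],[-2.1,-5.3,0,0,0,0],[-2.7,-6.7,0,0,0,0],[-3.2,-8.0,0,0,0,0],[-3.21,-8.15,0,0,0,0],[-3.21,-8.15,0,0,0,0],[-3.21,-8.15,0.8,0,0,0],[-3.21,-8.15,1.7,0,0,0],[-3.21,-8.15,2.47,0,0,0],[-3.21,-8.15,2.47,0,0,0]]
  ]
}}

```text
time: 17.95
position: [0.5706, -0.3825, 0.2302]
tool_rot: [-0.001, 1.0, 0.003, -0.003]
ft_force: [0.7, 0.6, 0.1]
grip_width: 0.087
grip_force: 0.0
```

Request:
{"name": "move_arm", "arguments": {
  "commands": [
    [[0,0,0,0,0,0],[0,0,0,0,0,0],[0,0,0,0,0,0],[0,0,0,0,0,0],[0,0,0,0,0,0],[0,0,0,0,0,0],[0,0,-0.3,0,0,0],[0,0,-0.6,0,0,0],[0,0,-0.6,0,0,0]]
  ],
  "claw": 1
}}

```text
time: 19.08
position: [0.5725, -0.3859, 0.2594]
tool_rot: [-0.0, 1.0, -0.001, 0.001]
ft_force: [-0.4, -0.6, -3.0]
grip_width: 0.0356
grip_force: 30.0
```

Request:
{"name": "move_arm", "arguments": {
  "commands": [
    [[0.4,1.3,0,0,0,0],[0.8,2.6,0,0,0,0],[0.96,4.0,0,0,0,0],[0.96,5.4,0,0,0,0],[0.96,6.8,0,0,0,0],[0.96,8.2,0,0,0,0],[0.96,8.35,0,0,0,0],[0.96,8.35,0.25,0,0,0],[0.96,8.35,0.5,0,0,0],[0.96,8.35,0.54,0,0,0],[0.96,8.35,0.54,0,0,0]]
  ]
}}

```text
time: 20.45
position: [0.5338, -0.0526, 0.2358]
tool_rot: [0.001, 1.0, -0.0, 0.0]
ft_force: [-0.9, -0.2, -1.1]
grip_width: 0.036
grip_force: 30.0
```

Request:
{"name": "move_arm", "arguments": {
  "commands": [
    [[0,0,0,0,0,0],[0,0,0,0,0,0],[0,0,0,0,0,0],[0,0,-0.8,0,0,0],[0,0,-1.6,0,0,0],[0,0,-2.4,0,0,0],[0,0,-2.4,0,0,0]]
  ],
  "claw": -1
}}

```text
time: 21.32
position: [0.5343, -0.0516, 0.3345]
tool_rot: [-0.0, 1.0, -0.001, 0.003]
ft_force: [0.1, 0.6, -0.1]
grip_width: 0.0859
grip_force: 0.0
```

Run:
```python
from h import *
tw()
np.set_printoptions(precision=2,suppress=True)
yaw=np.radians(4)
for p in ([.6258,-.101,.33],[.6258,-.101,.232]): print(rel(p,yaw))
c=camera("side");cv2.imwrite("pics/side1.png",c["pixels"])
```

```text
scene tw [0.5242 0.0599] size [0.035 0.035] ztop 0.1003
scene tw [ 0.536  -0.0548] size [0.035 0.036] ztop 0.1001
side tw [0.5221 0.0597] size [0.034 0.036] ztop 0.1005
side tw [0.4312 0.0495] size [0.035 0.035] ztop 0.1004
side tw [ 0.534  -0.0548] size [0.036 0.035] ztop 0.1011
side tw [ 0.4431 -0.0624] size [0.036 0.036] ztop 0.1004
[-2.31 -1.24  0.05 -0.   -0.   -0.07]
[-2.31 -1.24  2.5  -0.   -0.   -0.07]
```

View pics/side1.png

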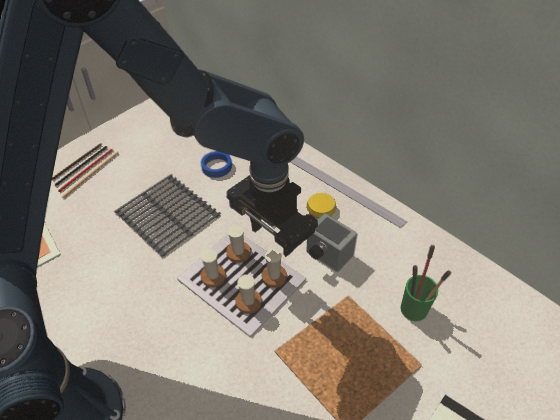

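Side view: all four stand upright on the grille at (236,240), (210,270), (275,265), (247,290), and the knob is home at (316,252). Next, the knob.

Request:
{"name": "move_arm", "arguments": {
  "commands": [
    [[-1.1,-0.6,0,0,0,-0.035],[-2.31,-1.24,0,0,0,-0.07],[-2.31,-1.24,0,0,0,-0.07],[-2.31,-1.24,0.8,0,0,-0.07],[-2.31,-1.24,1.7,0,0,-0.07],[-2.31,-1.24,2.47,0,0,-0.07],[-2.31,-1.24,2.47,0,0,-0.07],[-2.31,-1.24,2.47,0,0,-0.07]]
  ]
}}

```text
time: 22.48
position: [0.6258, -0.1009, 0.2334]
tool_rot: [-0.035, 0.999, 0.0, -0.0]
ft_force: [0.3, 0.1, 0.3]
grip_width: 0.087
grip_force: 0.0
```

Request:
{"name": "move_arm", "arguments": {
  "commands": [
    [[0,0,0,0,0,0],[0,0,0,0,0,0],[0,0,0,0,0,0],[0,0,0,0,0,0],[0,0,0,0,0,0],[0,0,0,0,0,0]]
  ],
  "claw": 1,
  "squeeze": 30
}}

```text
time: 23.22
position: [0.6259, -0.1011, 0.2331]
tool_rot: [-0.035, 0.999, 0.0, -0.0]
ft_force: [0.6, 0.1, -0.0]
grip_width: 0.0351
grip_force: 0.0
```

Request:
{"name": "move_arm", "arguments": {
  "commands": [
    [[0,0,0,0,0,0],[0,0,0,0,0,0],[0,0,0,0,0,0],[0.15,0,0,0,0,0],[0.3,0,0,0,0,0],[0.45,0,0,0,0,0],[0.6,0,0,0,0,0],[0.62,0,0,0,0,0],[0.62,0,0,0,0,0],[0.62,0,0,0,0,0]]
  ]
}}

```text
time: 24.48
position: [0.6015, -0.1021, 0.2331]
tool_rot: [-0.035, 0.999, 0.001, 0.001]
ft_force: [2.8, 6.8, -0.8]
grip_width: 0.0315
grip_force: 30.0
```

Request:
{"name": "move_arm", "arguments": {
  "commands": [
    [[0,0,0,0,0,0],[0,0,0,0,0,0],[0,0,0,0,0,0],[0,0,0,0,0,0],[0,0,-0.8,0,0,0],[0,0,-1.6,0,0,0],[0,0,-2.4,0,0,0],[0,0,-3.7,0,0,0],[0,0,-5.0,0,0,0],[0,0,-5.0,0,0,0]]
  ],
  "claw": -1
}}

```text
time: 25.72
position: [0.6022, -0.1033, 0.4384]
tool_rot: [-0.035, 0.999, -0.002, 0.005]
ft_force: [-0.9, -1.4, 0.2]
grip_width: 0.087
grip_force: 0.0
```

```bash
cat >> h.py <<'E'
def knob():
    for n in ("scene","side"):
        c=camera(n);P=cloud(c);x,y,z=P[...,0],P[...,1],P[...,2]
        for k in comps((z>.045)&(z<.084)&(x>.57)&(x<.643)&(y>-.16)&(y<-.04),15):
            q=P[k];print(n,"knob lo/hi",np.percentile(q,2,axis=0).round(4),np.percentile(q,98,axis=0).round(4),len(q))
E
python3 - <<'E'
from h import *
knob()
np.set_printoptions(precision=2,suppress=True)
for p in ([.689,.1135,.40],[.689,.1135,.361]): print(rel(p))
E
```

```text
scene knob lo/hi [ 0.5936 -0.1192  0.0584] [ 0.6292 -0.092   0.0831] 176
side knob lo/hi [ 0.5906 -0.1203  0.0548] [ 0.6279 -0.0914  0.0829] 180
[-2.58  5.24  0.83 -0.    0.    0.07]
[-2.58  5.24  1.81 -0.    0.    0.07]
```

Request:
{"name": "move_arm", "arguments": {
  "commands": [
    [[-0.6,1.2,0.1,0,0,0.035],[-1.2,2.4,0.2,0,0,0.07],[-1.8,3.6,0.4,0,0,0.07],[-2.4,4.8,0.6,0,0,0.07],[-2.58,5.24,0.8,0,0,0.07],[-2.58,5.24,0.83,0,0,0.07],[-2.58,5.24,0.83,0,0,0.07],[-2.58,5.24,1.3,0,0,0.07],[-2.58,5.24,1.65,0,0,0.07],[-2.58,5.24,1.65,0,0,0.07],[-2.58,5.24,1.65,0,0,0.07]]
  ],
  "claw": 1
}}

```text
time: 27.2
position: [0.6896, 0.1132, 0.3671]
tool_rot: [0.0, 1.0, -0.0, 0.0]
ft_force: [-0.2, 0.3, 0.8]
grip_width: 0.0006
grip_force: 0.0
```

Run:
```python
from h import *
o=get_obs();print(o["position"],o["grip_width"],o["ft_force"])
c=camera("side");cv2.imwrite("pics/noz.png",cv2.resize(c["pixels"][60:240,180:380],None,fx=3,fy=3))
```

```text
[0.68957252 0.11322198 0.36708411] 0.0005873378773516789 [-0.17381239  0.29236801  0.8170522 ]
```

View pics/noz.png

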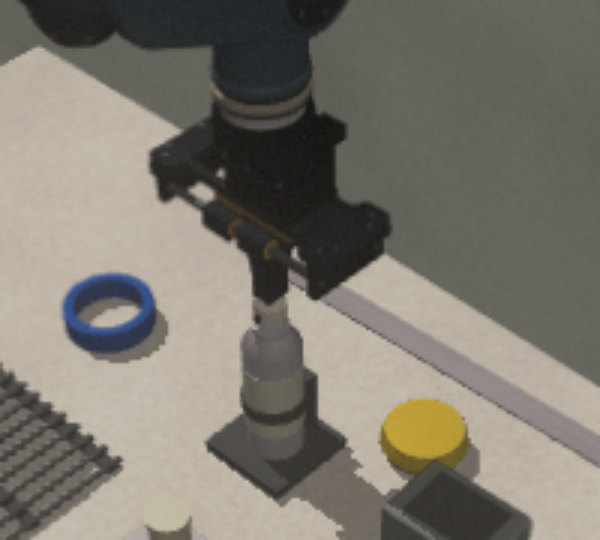

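The closed fingertips are centred just above the white cap at crop (268,300). Now pressing in small steps.

Request:
{"name": "move_arm", "arguments": {
  "commands": [
    [[0,0,0.1,0,0,0],[0,0,0.2,0,0,0],[0,0,0.3,0,0,0],[0,0,0.36,0,0,0],[0,0,0.36,0,0,0],[0,0,0.36,0,0,0]]
  ]
}}

```text
time: 28.0
position: [0.6895, 0.1136, 0.3543]
tool_rot: [-0.0, 1.0, -0.0, 0.001]
ft_force: [-2.6, -0.7, 7.7]
grip_width: 0.0002
grip_force: 3.6
```

Request:
{"name": "move_arm", "arguments": {
  "commands": [
    [[0,0,0.05,0,0,0],[0,0,0.1,0,0,0],[0,0,0.1,0,0,0],[0,0,0.1,0,0,0]]
  ]
}}

```text
time: 28.5
position: [0.6893, 0.1137, 0.3535]
tool_rot: [-0.0, 1.0, -0.0, 0.001]
ft_force: [-6.2, 0.6, 17.7]
grip_width: 0.0007
grip_force: 9.1
```

Request:
{"name": "move_arm", "arguments": {
  "commands": [
    [[0,0,-0.2,0,0,0],[0,0,-0.5,0,0,0],[0,0,-1.2,0,0,0],[0,0,-2.2,0,0,0],[0,-0.2,-2.2,0,0,0],[0.8,-1.5,-2.2,0,0,0],[1.5,-3.0,-2.2,0,0,0],[2.2,-4.5,-2.2,0,0,0],[2.2,-5.4,-2.2,0,0,0],[2.2,-5.4,-2.2,0,0,0]]
  ],
  "claw": -1
}}

```text
time: 29.75
position: [0.6008, -0.1059, 0.4354]
tool_rot: [0.002, 1.0, -0.0, -0.001]
ft_force: [-0.7, 1.5, -0.7]
grip_width: 0.0853
grip_force: 0.0
```

Run:
```python
from h import *
knob()
c=camera("scene");P=cloud(c);t=(abs(P[...,0]-.689)<.03)&(abs(P[...,1]-.112)<.03)&(P[...,2]>.165)&(P[...,2]<.19)
print("cap z",np.percentile(P[t][:,2],[50,90]))
np.set_printoptions(precision=2,suppress=True)
for p in ([.6025,-.1025,.33],[.6025,-.1025,.233]): print(rel(p,np.radians(4)))
```

```text
scene knob lo/hi [ 0.5943 -0.1193  0.0587] [ 0.6296 -0.0928  0.0829] 175
side knob lo/hi [ 0.5903 -0.1192  0.0558] [ 0.6273 -0.0908  0.0835] 181
cap z [0.17549043 0.17837053]
[-0.03 -0.01  2.64  0.   -0.   -0.07]
[-0.04 -0.02  5.07  0.   -0.   -0.07]
```

Request:
{"name": "move_arm", "arguments": {
  "commands": [
    [[0,0,1.2,0,0,-0.07],[0,0,2.4,0,0,-0.07],[0,0,2.6,0,0,-0.07],[0,0,3.4,0,0,-0.07],[0,0,4.3,0,0,-0.07],[0,0,5.05,0,0,-0.07],[0,0,5.05,0,0,-0.07],[0,0,5.05,0,0,-0.07]]
  ]
}}

```text
time: 30.9
position: [0.6025, -0.1023, 0.2365]
tool_rot: [-0.036, 0.999, -0.001, 0.001]
ft_force: [-0.8, -0.8, 0.6]
grip_width: 0.0866
grip_force: 0.0
```

Request:
{"name": "move_arm", "arguments": {
  "commands": [
    [[0,0,0,0,0,0],[0,0,0,0,0,0],[0,0,0,0,0,0],[0,0,0,0,0,0],[0,0,0,0,0,0],[0,0,0,0,0,0],[0,0,0,0,0,0],[0,0,0,0,0,0],[0,0,0,0,0,0]]
  ],
  "claw": 1
}}

```text
time: 32.02
position: [0.6014, -0.102, 0.2346]
tool_rot: [-0.035, 0.999, 0.001, -0.0]
ft_force: [0.5, 4.1, 0.1]
grip_width: 0.0311
grip_force: 30.0
```

Request:
{"name": "move_arm", "arguments": {
  "commands": [
    [[-0.15,0,0,0,0,0],[-0.3,0,0,0,0,0],[-0.45,0,0,0,0,0],[-0.6,0,0,0,0,0],[-0.63,0,0,0,0,0],[-0.63,0,0,0,0,0],[-0.63,0,0,0,0,0]]
  ]
}}

```text
time: 32.9
position: [0.626, -0.1004, 0.2346]
tool_rot: [-0.035, 0.999, 0.0, -0.002]
ft_force: [-3.9, 3.3, 3.5]
grip_width: 0.0312
grip_force: 30.0
```

Request:
{"name": "move_arm", "arguments": {
  "commands": [
    [[0,0,0,0,0,0],[0,0,0,0,0,0],[0,0,0,0,0,0],[0,0,0,0,0,0],[0,0,-0.8,0,0,0],[0,0,-1.6,0,0,0],[0,0,-2.6,0,0,0.035],[0,0,-2.6,0,0,0.07],[0,0,-2.6,0,0,0.07],[0,0,-2.6,0,0,0.07]]
  ],
  "claw": -1
}}

```text
time: 34.15
position: [0.6261, -0.1006, 0.3372]
tool_rot: [-0.0, 1.0, 0.0, -0.001]
ft_force: [0.5, 0.8, 0.1]
grip_width: 0.0866
grip_force: 0.0
```

Run:
```python
from h import *
knob();tw()
np.set_printoptions(precision=2,suppress=True)
for p in ([.4325,.0525,.335],[.4325,.0525,.237]): print(rel(p))
```

```text
scene knob lo/hi [ 0.6186 -0.1187  0.0575] [ 0.6406 -0.0906  0.083 ] 149
side knob lo/hi [ 0.6143 -0.118   0.0566] [ 0.6371 -0.0908  0.0834] 157
scene tw [0.4319 0.0476] size [0.033 0.033] ztop 0.1002
scene tw [ 0.4455 -0.062 ] size [0.035 0.037] ztop 0.1003
side tw [0.5221 0.0594] size [0.035 0.035] ztop 0.1008
side tw [0.4315 0.0495] size [0.036 0.037] ztop 0.1005
side tw [ 0.5342 -0.0545] size [0.037 0.036] ztop 0.1012
side tw [ 0.4436 -0.0626] size [0.036 0.034] ztop 0.1003
[ 4.85  3.83  0.08  0.   -0.    0.  ]
[ 4.84  3.83  2.53  0.   -0.    0.  ]
```

Knob is home again (front at 0.614, as at the start). Now moving the maquettes to the rack.

Request:
{"name": "move_arm", "arguments": {
  "commands": [
    [[1.1,0.8,0,0,0,0],[2.2,1.7,0,0,0,0],[3.3,2.6,0,0,0,0],[4.4,3.5,0,0,0,0],[4.85,3.83,0,0,0,0],[4.85,3.83,0,0,0,0],[4.85,3.83,0.8,0,0,0],[4.85,3.83,1.7,0,0,0],[4.85,3.83,2.5,0,0,0],[4.85,3.83,2.5,0,0,0]]
  ]
}}

```text
time: 35.6
position: [0.4336, 0.0516, 0.2369]
tool_rot: [0.0, 1.0, 0.0, -0.002]
ft_force: [0.0, 0.0, -0.5]
grip_width: 0.0871
grip_force: 0.0
```

Request:
{"name": "move_arm", "arguments": {
  "commands": [
    [[0,0,0,0,0,0],[0,0,0,0,0,0],[0,0,0,0,0,0],[0,0,0,0,0,0],[0,0,0,0,0,0],[0,0,0,0,0,0],[0,0,-0.3,0,0,0],[0,0,-0.6,0,0,0],[0,0,-0.6,0,0,0]]
  ],
  "claw": 1
}}

```text
time: 36.72
position: [0.4329, 0.0524, 0.2639]
tool_rot: [-0.0, 1.0, -0.0, 0.001]
ft_force: [0.6, -0.5, -2.9]
grip_width: 0.0354
grip_force: 30.0
```

Request:
{"name": "move_arm", "arguments": {
  "commands": [
    [[0,1.3,0,0,0,0],[0,2.6,0,0,0,0],[0,3.9,0,0,0,0],[-0.1,5.2,0,0,0,0],[-0.1,6.5,0,0,0,0],[-0.1,7.55,0,0,0,0],[-0.1,7.55,0,0,0,0],[-0.1,7.55,0.25,0,0,0],[-0.1,7.55,0.5,0,0,0],[-0.1,7.55,0.57,0,0,0],[-0.1,7.55,0.57,0,0,0]]
  ]
}}

```text
time: 38.1
position: [0.4367, 0.3536, 0.2396]
tool_rot: [0.001, 1.0, -0.0, -0.0]
ft_force: [0.2, -0.5, -2.5]
grip_width: 0.0355
grip_force: 30.0
```

Request:
{"name": "move_arm", "arguments": {
  "commands": [
    [[0,0,0,0,0,0],[0,0,0,0,0,0],[0,0,0,0,0,0],[0,0,-0.8,0,0,0],[0,0,-1.6,0,0,0],[0,0,-2.4,0,0,0],[0,0,-2.4,0,0,0],[0,0,-2.4,0,0,0]]
  ],
  "claw": -1
}}

```text
time: 39.1
position: [0.4362, 0.3543, 0.3356]
tool_rot: [-0.0, 1.0, -0.0, -0.0]
ft_force: [-0.2, -0.8, -0.7]
grip_width: 0.0867
grip_force: 0.0
```

Run:
```python
from h import *
tw()
np.set_printoptions(precision=2,suppress=True)
for p in ([.523,.062,.335],[.523,.062,.237]): print(rel(p))
```

```text
scene tw [0.4389 0.3497] size [0.035 0.038] ztop 0.1005
scene tw [0.524  0.0597] size [0.036 0.037] ztop 0.1013
scene tw [ 0.4456 -0.0625] size [0.036 0.035] ztop 0.1006
scene tw [ 0.5356 -0.0545] size [0.036 0.036] ztop 0.1012
side tw [0.4373 0.3505] size [0.035 0.036] ztop 0.1009
side tw [0.5224 0.0593] size [0.035 0.036] ztop 0.1
side tw [ 0.534  -0.0546] size [0.036 0.036] ztop 0.101
side tw [ 0.4434 -0.0626] size [0.036 0.036] ztop 0.1
[-2.17 -7.31 -0.   -0.   -0.    0.  ]
[-2.18 -7.3   2.45 -0.   -0.    0.  ]
```

Request:
{"name": "move_arm", "arguments": {
  "commands": [
    [[-0.4,-1.3,0,0,0,0],[-0.8,-2.6,0,0,0,0],[-1.2,-3.9,0,0,0,0],[-1.6,-5.2,0,0,0,0],[-2.0,-6.5,0,0,0,0],[-2.18,-7.3,0,0,0,0],[-2.18,-7.3,0,0,0,0],[-2.18,-7.3,0.8,0,0,0],[-2.18,-7.3,1.7,0,0,0],[-2.18,-7.3,2.42,0,0,0],[-2.18,-7.3,2.42,0,0,0]]
  ]
}}

```text
time: 40.58
position: [0.5223, 0.0636, 0.2368]
tool_rot: [-0.001, 1.0, 0.0, -0.004]
ft_force: [-0.2, -0.4, 0.0]
grip_width: 0.0871
grip_force: 0.0
```

Request:
{"name": "move_arm", "arguments": {
  "commands": [
    [[0,0,0,0,0,0],[0,0,0,0,0,0],[0,0,0,0,0,0],[0,0,0,0,0,0],[0,0,0,0,0,0],[0,0,0,0,0,0],[0,0,-0.3,0,0,0],[0,0,-0.6,0,0,0],[0,0,-0.6,0,0,0]]
  ],
  "claw": 1
}}

```text
time: 41.7
position: [0.5242, 0.0624, 0.2644]
tool_rot: [-0.0, 1.0, -0.0, 0.001]
ft_force: [-0.3, 0.1, -2.3]
grip_width: 0.0357
grip_force: 30.0
```

Request:
{"name": "move_arm", "arguments": {
  "commands": [
    [[0,1.3,0,0,0,0],[0,2.6,0,0,0,0],[0,3.9,0,0,0,0],[-0.08,5.2,0,0,0,0],[-0.08,6.5,0,0,0,0],[-0.08,7.3,0,0,0,0],[-0.08,7.3,0,0,0,0],[-0.08,7.3,0.25,0,0,0],[-0.08,7.3,0.5,0,0,0],[-0.08,7.3,0.57,0,0,0],[-0.08,7.3,0.57,0,0,0]]
  ]
}}

```text
time: 43.08
position: [0.5273, 0.3536, 0.2401]
tool_rot: [0.001, 1.0, -0.0, -0.0]
ft_force: [1.8, -0.1, -3.2]
grip_width: 0.035
grip_force: 36.2
```

Request:
{"name": "move_arm", "arguments": {
  "commands": [
    [[0,0,0,0,0,0],[0,0,0,0,0,0],[0,0,0,0,0,0],[0,0,-0.8,0,0,0],[0,0,-1.6,0,0,0],[0,0,-2.4,0,0,0],[0,0,-2.4,0,0,0],[0,0,-2.4,0,0,0]]
  ],
  "claw": -1
}}

```text
time: 44.08
position: [0.5266, 0.3543, 0.3358]
tool_rot: [-0.0, 1.0, -0.0, -0.0]
ft_force: [-0.5, -0.1, 0.0]
grip_width: 0.0865
grip_force: 0.0
```

Run:
```python
from h import *
tw()
np.set_printoptions(precision=2,suppress=True)
for p in ([.4445,-.06,.335],[.4445,-.06,.237]): print(rel(p))
```

```text
scene tw [0.4389 0.3512] size [0.036 0.037] ztop 0.1003
scene tw [0.528  0.3496] size [0.035 0.039] ztop 0.0999
scene tw [ 0.4449 -0.0621] size [0.036 0.036] ztop 0.1008
scene tw [ 0.5356 -0.055 ] size [0.035 0.035] ztop 0.1005
side tw [0.526 0.349] size [0.035 0.035] ztop 0.101
side tw [0.4371 0.3503] size [0.034 0.038] ztop 0.1015
side tw [ 0.5336 -0.0542] size [0.035 0.037] ztop 0.1004
side tw [ 0.4431 -0.0623] size [0.036 0.037] ztop 0.1001
[  2.05 -10.36   0.01  -0.    -0.     0.  ]
[  2.04 -10.35   2.46  -0.    -0.     0.  ]
```

Request:
{"name": "move_arm", "arguments": {
  "commands": [
    [[0.3,-1.4,0,0,0,0],[0.6,-2.9,0,0,0,0],[0.9,-4.4,0,0,0,0],[1.2,-5.9,0,0,0,0],[1.5,-7.4,0,0,0,0],[1.8,-8.9,0,0,0,0],[2.05,-10.35,0,0,0,0],[2.05,-10.35,0,0,0,0],[2.05,-10.35,0.8,0,0,0],[2.05,-10.35,1.7,0,0,0],[2.05,-10.35,2.43,0,0,0],[2.05,-10.35,2.43,0,0,0]]
  ]
}}

```text
time: 45.68
position: [0.4443, -0.0583, 0.2371]
tool_rot: [-0.001, 1.0, 0.001, -0.003]
ft_force: [0.1, 0.9, 0.6]
grip_width: 0.087
grip_force: 0.0
```

Request:
{"name": "move_arm", "arguments": {
  "commands": [
    [[0,0,0,0,0,0],[0,0,0,0,0,0],[0,0,0,0,0,0],[0,0,0,0,0,0],[0,0,0,0,0,0],[0,0,0,0,0,0],[0,0,-0.3,0,0,0],[0,0,-0.6,0,0,0],[0,0,-0.6,0,0,0]]
  ],
  "claw": 1
}}

```text
time: 46.8
position: [0.4453, -0.0596, 0.2643]
tool_rot: [-0.0, 1.0, -0.0, 0.001]
ft_force: [0.7, 0.0, -3.3]
grip_width: 0.0349
grip_force: 42.2
```

Request:
{"name": "move_arm", "arguments": {
  "commands": [
    [[0,1.3,0,0,0,0],[0.1,2.6,0,0,0,0],[0.2,3.9,0,0,0,0],[0.2,5.2,0,0,0,0],[0.2,6.5,0,0,0,0],[0.2,7.6,0,0,0,0],[0.2,7.6,0,0,0,0],[0.2,7.6,0.25,0,0,0],[0.2,7.6,0.5,0,0,0],[0.2,7.6,0.57,0,0,0],[0.2,7.6,0.57,0,0,0]]
  ]
}}

```text
time: 48.18
position: [0.4367, 0.2433, 0.2402]
tool_rot: [0.001, 1.0, -0.0, -0.001]
ft_force: [-0.1, -1.5, 1.8]
grip_width: 0.035
grip_force: 39.0
```

Request:
{"name": "move_arm", "arguments": {
  "commands": [
    [[0,0,0,0,0,0],[0,0,0,0,0,0],[0,0,0,0,0,0],[0,0,-0.8,0,0,0],[0,0,-1.6,0,0,0],[0,0,-2.4,0,0,0],[0,0,-2.4,0,0,0],[0,0,-2.4,0,0,0]]
  ],
  "claw": -1
}}

```text
time: 49.18
position: [0.4366, 0.2444, 0.3358]
tool_rot: [-0.0, 1.0, -0.0, -0.0]
ft_force: [-0.3, -0.2, -1.0]
grip_width: 0.0868
grip_force: 0.0
```

Run:
```python
from h import *
tw()
np.set_printoptions(precision=2,suppress=True)
for p in ([.535,-.052,.335],[.535,-.052,.237]): print(rel(p))
```

```text
scene tw [0.4394 0.3526] size [0.035 0.04 ] ztop 0.1002
scene tw [0.528 0.35 ] size [0.035 0.039] ztop 0.1007
scene tw [0.4358 0.2394] size [0.034 0.035] ztop 0.101
scene tw [ 0.5353 -0.0549] size [0.035 0.036] ztop 0.0999
side tw [0.4355 0.3492] size [0.031 0.035] ztop 0.1017
side tw [0.4334 0.2403] size [0.035 0.039] ztop 0.1011
side tw [ 0.5342 -0.0552] size [0.036 0.036] ztop 0.1001
[-2.46 -7.41  0.   -0.   -0.    0.  ]
[-2.47 -7.41  2.45 -0.   -0.    0.  ]
```

Request:
{"name": "move_arm", "arguments": {
  "commands": [
    [[-0.4,-1.3,0,0,0,0],[-0.8,-2.6,0,0,0,0],[-1.3,-3.9,0,0,0,0],[-1.8,-5.2,0,0,0,0],[-2.3,-6.5,0,0,0,0],[-2.47,-7.41,0,0,0,0],[-2.47,-7.41,0,0,0,0],[-2.47,-7.41,0.8,0,0,0],[-2.47,-7.41,1.7,0,0,0],[-2.47,-7.41,2.42,0,0,0],[-2.47,-7.41,2.42,0,0,0]]
  ]
}}

```text
time: 50.65
position: [0.5343, -0.0506, 0.237]
tool_rot: [-0.001, 1.0, 0.001, -0.004]
ft_force: [0.1, -0.1, -0.1]
grip_width: 0.0871
grip_force: 0.0
```

Request:
{"name": "move_arm", "arguments": {
  "commands": [
    [[0,0,0,0,0,0],[0,0,0,0,0,0],[0,0,0,0,0,0],[0,0,0,0,0,0],[0,0,0,0,0,0],[0,0,0,0,0,0],[0,0,-0.3,0,0,0],[0,0,-0.6,0,0,0],[0,0,-0.6,0,0,0]]
  ],
  "claw": 1
}}

```text
time: 51.78
position: [0.5363, -0.052, 0.2649]
tool_rot: [-0.0, 1.0, -0.0, 0.001]
ft_force: [0.6, 0.2, -2.5]
grip_width: 0.0352
grip_force: 37.4
```

Request:
{"name": "move_arm", "arguments": {
  "commands": [
    [[0,1.3,0,0,0,0],[0.1,2.6,0,0,0,0],[0.2,3.9,0,0,0,0],[0.23,5.2,0,0,0,0],[0.23,6.5,0,0,0,0],[0.23,7.41,0,0,0,0],[0.23,7.41,0,0,0,0],[0.23,7.41,0.25,0,0,0],[0.23,7.41,0.5,0,0,0],[0.23,7.41,0.58,0,0,0],[0.23,7.41,0.58,0,0,0]]
  ]
}}

```text
time: 53.15
position: [0.5266, 0.2433, 0.2403]
tool_rot: [0.001, 1.0, -0.0, -0.001]
ft_force: [-0.6, -0.7, -0.8]
grip_width: 0.0351
grip_force: 37.2
```

Request:
{"name": "move_arm", "arguments": {
  "commands": [
    [[0,0,0,0,0,0],[0,0,0,0,0,0],[0,0,0,0,0,0],[0,0,-0.8,0,0,0],[0,0,-1.6,0,0,0],[0,0,-2.8,0,0,0],[0,-1.2,-3.5,0,0,0],[0,-2.5,-3.5,0,0,0],[0,-4,-3.5,0,0,0],[0,-5.5,-3.5,0,0,0],[0,-7,-3.5,0,0,0],[0,-7,-3.5,0,0,0]]
  ],
  "claw": -1
}}

```text
time: 54.65
position: [0.5271, -0.0395, 0.3807]
tool_rot: [0.003, 1.0, -0.001, 0.001]
ft_force: [0.1, 1.0, -0.1]
grip_width: 0.0869
grip_force: 0.0
```

Run:
```python
from h import *
tw();knob()
a=camera("side")["pixels"];cv2.imwrite("pics/end.png",a);cv2.imwrite("pics/end2.png",camera("scene")["pixels"])
```

```text
scene tw [0.4389 0.3503] size [0.035 0.037] ztop 0.1007
scene tw [0.5272 0.3495] size [0.035 0.038] ztop 0.1002
scene tw [0.4366 0.2417] size [0.035 0.033] ztop 0.1004
scene tw [0.5253 0.2406] size [0.036 0.037] ztop 0.0999
side tw [0.526  0.3491] size [0.035 0.035] ztop 0.1013
side tw [0.4378 0.3498] size [0.034 0.036] ztop 0.1014
side tw [0.5252 0.2394] size [0.035 0.036] ztop 0.1012
side tw [0.4338 0.2395] size [0.035 0.036] ztop 0.1003
scene knob lo/hi [ 0.6181 -0.1178  0.0579] [ 0.6406 -0.0898  0.0831] 156
side knob lo/hi [ 0.6143 -0.1183  0.0553] [ 0.6352 -0.0907  0.0832] 156
```

View pics/end2.png

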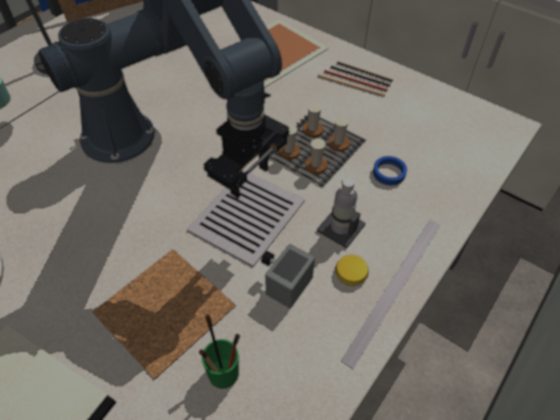

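View pics/end.png

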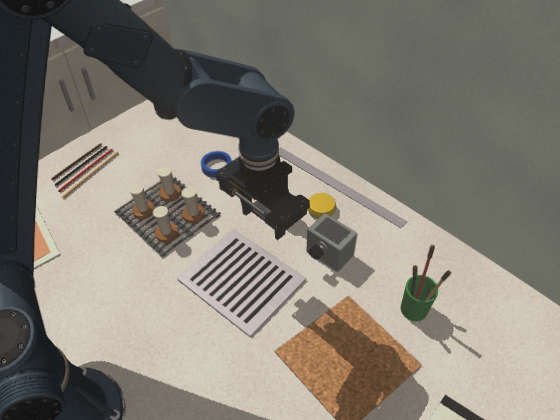

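All four stand upright on the rack: in the side view at (166,185), (138,203), (193,205), (163,225). The knob is home, and the pot, tape and sponge haven't moved.

```bash
python3 -c "
from rig import *
print(hand_in())"
```

```text
the job is handed in; nothing more can be done
None
```

I handed the job in with all four maquettes standing upright on the drying rack: in order, all four went onto the grille, the knob out, the nozzle pressed right down and released, the knob back home, then all four onto the rack. The pot, tape and sponge were left in place.

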